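# Unscrew the cap of a vacuum pump's filter pot and park it

## Task

The filter of the small vacuum pump has to be changed: unscrew the black cap on top of it (anticlockwise seen from above, regripping as often as needed), without wrenching it upward while the thread still holds. A spring under the cap pushes it off when the thread ends, so have hold of it at that moment; then lift it off upright and set it down gently, open side down, in the middle of the petri dish. Leave the amber dropper bottle and the small vial undisturbed.

Things in the scene. Friction and masses are not known exactly. Their poses are not given: they have to be found in the camera images.
- pump: small vacuum pump fixed to the bench: grey oil case 100 x 100 mm and 100 mm high, round aluminium filter pot (72 mm diameter, top at 125 mm) on it; white motor along the pump's +y side, to 220 mm from the origin, at most 108 mm high. Origin on the bench under the pot's axis, z up. A threaded neck stands on the pot and carries the cap; nothing else is higher than 128 mm
- neck_top (a point): centre of the top rim of the pot's threaded neck (38 mm over the thread), 165 mm above the bench; z is the thread's axis, up. In the neck the filter element, on a spring, pushes up on the cap with 4 to 7 N, following it until the cap's centre is about 11 mm above this point.
- cap_center (a point): centre (half-way up) of the black fluted screw cap, 49 mm diameter, 30 mm high, open below, about 0.12 kg; z up. Growing yaw unscrews it; it rises about 2.4 mm per rad and stays put when let go. The thread ends after 3.3 to 5.5 rad, not visible. Till then an upward pull stops within about 1 mm (play sideways: 2 mm); after that only the spring lifts it, and it pops up 8 mm if not held
- dish_top (a point): centre of the upper face of a loose closed petri dish lying on the bench: 105 mm diameter, 13 mm high, 0.06 kg, top flat; this point is 13 mm above the bench
- dropper: amber dropper bottle, 38 mm diameter, 84 mm high, a bystander to the right of the pump; origin at the centre of its underside
- vial: small black-capped glass vial, 22 mm diameter, 44 mm high, a bystander near the front of the pump; origin at the centre of its underside
Things that resemble listed ones, but are neither listed nor needed, are in the scene too. Of the things like the part that bears cap_center, leave any that is purple; of the rest the larger one is meant.

How it is judged:
On the way:
1. the cap is free of the thread, held by the fingers above the neck (z of cap_center in the frame of neck_top above 0.022 m and contact force between the fingers and cap above 1 N), for 0.1 s.
At the end, for the whole second after the job is handed in: the cap stands upright (within 0.1 rad), open side down, at rest on the petri dish, its centre within 28 mm of the dish's, the dish flat on the bench (horizontal distance between cap_center and dish_top below 0.028 m and z of cap_center in the frame of dish_top between 0.012 and 0.018 m and angle between cap_center's own z axis and vertical below 0.1 rad and linear speed of cap below 0.02 m/s and height (world z) of dish_top below 0.016 m); the robot touches nothing.
It fails at once if the cap is wrenched or jammed: more than 40 N between cap and pump (contact force between cap and pump above 40 N).
It fails at once if the cap has come off the thread with nobody holding it (z of cap_center in the frame of neck_top above 0.0065 m and horizontal distance between cap_center and neck_top below 0.05 m and contact force between the fingers and cap below 0.3 N).
It fails at once if the cap is tipped by more than 0.6 rad (angle between cap_center's own z axis and vertical above 0.6 rad).
It fails at once if the cap is banged down on the dish: more than 40 N (contact force between cap and dish above 40 N).
It fails at once if the dropper bottle or the small vial is moved by more than 30 mm (distance of any of dropper, vial from where it was at the start of the episode above 0.03 m).
It also fails if it takes over 72 s, if anything falls off the work surface, if the arm or the gripper's body presses on something with over 40 N, if the wrist force passes 120 N, or if a joint passes its speed limit or range.

## Robot

A 6-joint arm with a two-finger parallel gripper is mounted at the origin on a cart in front of the work surface, level with it; the furniture and walls round the work are solid. World frame = base frame: x ahead of the robot, y to its left, z up, the work surface at z = 0. Lengths are in m, angles in rad, forces in N, time in s.
With the tool pointing down it reaches from about 0.425 to 0.95 m from the base axis. Payload 3.5 kg.
Tool frame: the origin (TCP) lies midway between the tips of the shut fingers; the grasp point (between the pads) lies 19 mm behind it; z points along the fingers, y is the direction in which the jaws open and shut (so a half turn about z gives the same grasp; the last joint's range is limited). The gripper opens to 85 mm and grips with 20 to 120 N. Pads are 22 mm wide; open, the fingers measure 114 mm over their backs; the gripper's body (76 mm by 85 mm) begins 54 mm behind the grasp point. The pads swing forward as they close: fully open they stand 13 mm farther back than shut.
Start: joints at [-1.365, 0.286, 1.577, -0, 1.279, -0.15], TCP at [0.235, -0.633, 0.231] pointing down, gripper open.
Joint ranges: [-2.77, 2.77], [-0.9, 2.22], [0.21, 2.48], [-1.53, 4.67], [0.24, 2.81], [-2.84, 2.84]. Speed limits (rad/s): [2.79, 2.79, 3.14, 3.14, 3.14, 3.14].

## Interface

Orientations are given as a unit quaternion [x, y, z, w].
In Python, from plant import * gives the robot as it stands.
- The arm moves only by the shell command python3 -m jog 'ROWS' [FORCE]. ROWS is a JSON object of lists of equal length, an entry for each row: "travel": the shift along the world's x, y, z in mm, a list of three; "dr": the turn, a rotation vector about the world's x, y, z in degrees, a list of three; "jaw": the closure in counts, from 0 (fully open) to 255 (shut). In form: {"travel": [[x, y, z], ...], "dr": [[wx, wy, wz], ...], "jaw": [jaw, ...]}. A call has 1 to 5 rows; each row shifts and turns the commanded pose from where the row before left it; what a row does not reach is not made up. A row lasts 1/12 s, in which the tool goes at most 41.7 mm and 7.16 degrees, less where a joint would pass 70% of its speed; a pose out of reach is approached as far as the arm can. A call is refused whole if a number of a shift passes 41.7 or a number of a turn 7.16, either way. A call with a gripper value outside its range is refused whole. The fingers move at their own pace and stop on an object; FORCE is the grip in N (left out, the last holds). Time passes only in rows, so rows that do not move let the fingers close. It gives the time, the measured TCP pose, the force and the opening at its end, in the units of the state.
- get_state(): the state, without advancing time (a new reading comes with each control period).
- read_camera(name): name is "scene" or "top"; returns the picture (480x640x3 uint8, red, green, blue); there is no depth.
- camera_info(name): a dict with "K" (3x3 intrinsics, pixels), "R" (3x3) and "t" (3): a world point X has camera coordinates R X + t. Camera axes: x right, y down, z forward; pixel columns grow to the right and rows downward; lengths in m; the calibration is good to about 2 mm. A picture is of the moment at which its call begins. camera_info takes no time and is no camera call.
- sign_off(): hands the job in, once; it reports no verdict.
The state is a dict: "time": time; "qpos": joint angles; "dq": joint speeds; "joint_efforts": joint torques, N m; "eef_pos": TCP position; "tcp_rot": TCP orientation; "contact_force": force on the tool from outside, world axes, zero at the start; "wrist_torque": the same for the moment, N m; "opening": opening from 0.0 (shut) to 1.0 (fully open).
Only numpy, scipy, OpenCV 4.12 (cv2) and the standard library are available. Lean on these libraries where they do the work, as an engineer would, in place of code of your own. Each camera call takes 0.05 s, during which the arm holds its last target. There are 200 camera calls.

## Working session

There is one attempt and no reset: what is moved stays moved. The work goes in short steps, Python scripts to look and compute and a shell command to move; the robot and the scene stay as the last step left them, time stands still between calls to the robot, and variables do not carry over. Pictures are saved under pics/ and viewed, about 8 in all and at most 12, crops included, and the job is handed in when it is done.

```bash
mkdir -p pics; ls; python3 - <<'E'
from plant import *
import cv2
s=get_state(); print(s)
for n in("scene","top"):
    im=read_camera(n); cv2.imwrite(f"pics/{n}0.png",im[:,:,::-1]); c=camera_info(n); print(n,c)
E
```

```text
pics
{'time': 0.0, 'qpos': array([-1.36496965e+00,  2.87232100e-01,  1.57816866e+00,  3.15816619e-05,
        1.27860761e+00, -1.50025688e-01]), 'dq': array([ 6.89179242e-05, -3.68960244e-04,  3.83363863e-04, -7.57001554e-04,
       -3.13666223e-04,  6.90668417e-04]), 'joint_efforts': array([-3.67286266e-04, -4.05983841e+01, -2.92626411e+01, -1.98018056e-04,
        5.88369090e-03,  9.08891735e-06]), 'eef_pos': array([ 0.23504618, -0.63205602,  0.2299074 ]), 'tcp_rot': array([ 9.84212942e-01,  1.76984252e-01, -1.85853625e-05, -1.20781178e-03]), 'contact_force': array([-0.24824765,  0.5207774 ,  0.91058417]), 'wrist_torque': array([-0.00190951, -0.03430983,  0.02583293]), 'opening': 1.0004244415446308}
scene {'K': array([[527.23628163,   0.        , 324.84152393],
       [  0.        , 527.23628163, 245.65276105],
       [  0.        ,   0.        ,   1.        ]]), 'R': array([[-0.64105343, -0.76706978,  0.02558223],
       [-0.39996998,  0.30544239, -0.8641348 ],
       [ 0.6550378 , -0.5641887 , -0.50260978]]), 't': array([0.33192424, 0.33879108, 0.51711341])}
top {'K': array([[468.86982455,   0.        , 324.67125619],
       [  0.        , 468.86982455, 240.26006698],
       [  0.        ,   0.        ,   1.        ]]), 'R': array([[ 0.00491988, -0.99988485,  0.01435537],
       [-0.99312728, -0.00656432, -0.11685509],
       [ 0.11693587, -0.01368179, -0.99304522]]), 't': array([-0.04116005,  0.59187021,  0.92034607])}
```

View pics/scene0.png

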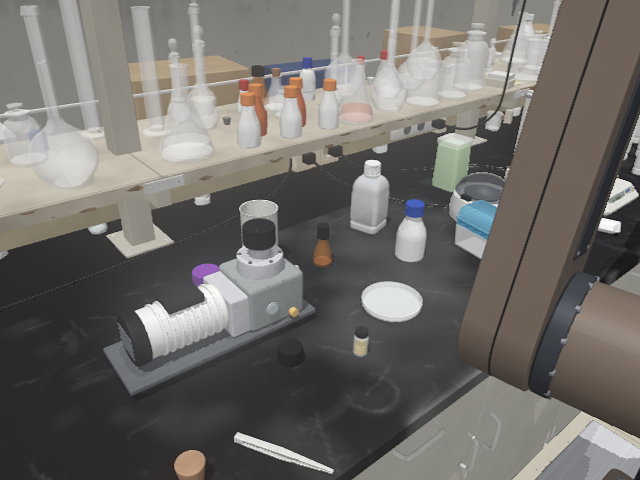

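View pics/top0.png

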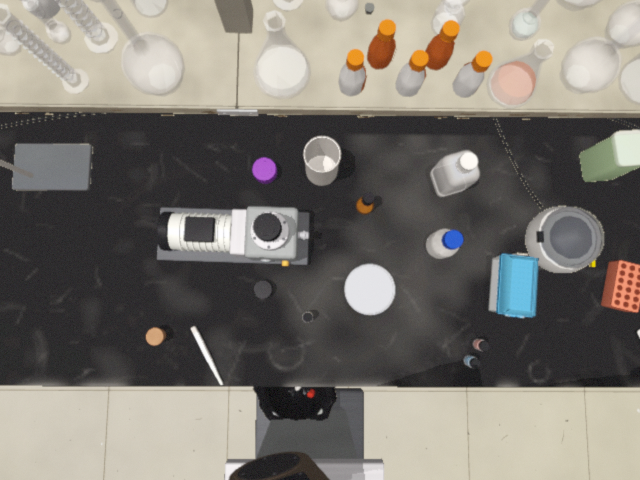

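```bash
python3 - <<'E'
import cv2,numpy as np
a=cv2.imread("pics/top0.png");b=cv2.imread("pics/scene0.png")
A=cv2.resize(a[150:340,230:420],(600,600),interpolation=cv2.INTER_CUBIC)
B=cv2.resize(b[195:285,220:290],None,fx=6,fy=6,interpolation=cv2.INTER_CUBIC)
B=cv2.resize(B,(200,257)) if 0 else cv2.resize(b[195:345,225:275],(200,600),interpolation=cv2.INTER_CUBIC)
cv2.imwrite("pics/crop0.png",np.hstack([A,B]))
E
```

```text
(no output)
```

View pics/crop0.png

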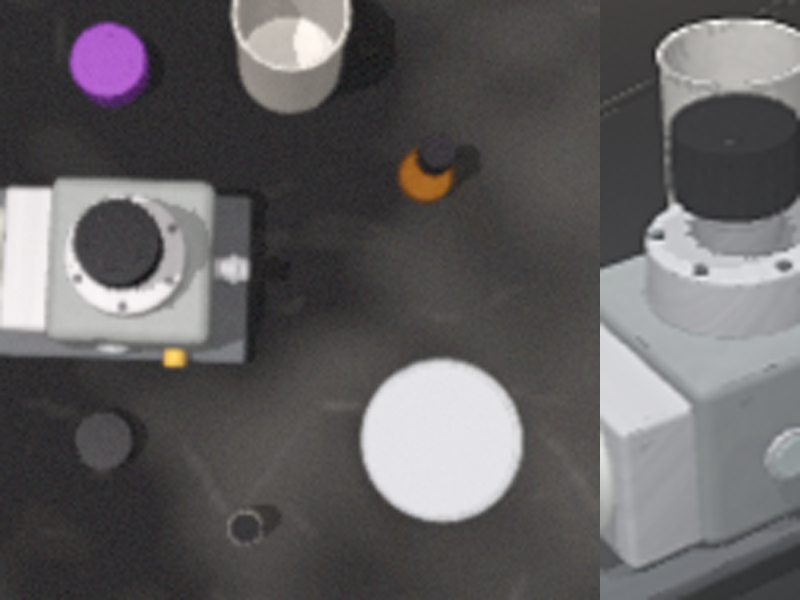

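Candidates for the cap: a black fluted cap on the pump's neck at top (267,226), a purple one at (264,170), and a small loose black one at (263,289). The one on the neck is the larger non-purple one and sits on the pot, so I choose it. The dish is at (370,289), the vial at (308,317) and the dropper at (365,205). Next I fit their positions.

```bash
cat > h.py <<'E'
import cv2,numpy as np
from plant import *
from scipy.optimize import least_squares
def proj(n,X):
    c=camera_info(n);p=(c["K"]@(c["R"]@np.atleast_2d(X).T+np.array(c["t"])[:,None]));return (p[:2]/p[2]).T
def ray(n,px,z):
    c=camera_info(n);R=np.array(c["R"]);C=-R.T@c["t"];d=R.T@np.linalg.inv(c["K"])@[px[0],px[1],1]
    return C+d*(z-C[2])/d[2]
def cyl(c,r,h):
    a=np.linspace(0,2*np.pi,90);o=np.c_[r*np.cos(a),r*np.sin(a),0*a]
    return np.vstack([c+o+[0,0,h/2],c+o-[0,0,h/2]])
def bbox(p): return np.r_[p.min(0),p.max(0)]
def mask(im,seed,f):
    m=f(cv2.GaussianBlur(im,(3,3),0).astype(int)).astype(np.uint8)
    k,l,st,_=cv2.connectedComponentsWithStats(m,connectivity=4);s=st[l[seed[1],seed[0]]]
    return np.r_[s[0]-.0,s[1],s[0]+s[2]-1,s[1]+s[3]-1].astype(float)
E
python3 - <<'E'
from h import *
T=cv2.imread("pics/top0.png");S=cv2.imread("pics/scene0.png")
dark=lambda t:(lambda i:i.max(2)<t)
for th in (70,85,100):
    bt=mask(T[150:340,230:420],(37,76),dark(th))+[230,150,230,150]; bs=mask(S[195:285,225:300],(35,42),dark(th))+[225,195,225,195]
    print(th,bt,bs)
    f=lambda c:np.r_[bbox(proj("top",cyl(c,.0245,.03)))-bt,bbox(proj("scene",cyl(c,.0245,.03)))-bs]
    r=least_squares(f,[.6,.1,.16],x_scale=.01);print(r.x.round(4),r.fun.round(1))
bd=mask(T,(370,289),lambda i:i.min(2)>170);print("dish",bd,ray("top",[(bd[0]+bd[2])/2,(bd[1]+bd[3])/2],.0115),ray("top",[bd[0],289],.01)-ray("top",[bd[2],289],.01))
bs=mask(S,(392,300),lambda i:i.min(2)>170);print("dish scene",bs,proj("scene",ray("top",[(bd[0]+bd[2])/2,(bd[1]+bd[3])/2],.0115)))
print("vial",ray("top",[307.6,316.9],.044),"drop base",ray("top",[364,206],.03),"beaker", ray("top",[322,152],.09),"jawpot",ray("top",[269.5,231.0],.125))
E
```

```text
70 [255. 215. 280. 239.] [243. 219. 274. 249.]
[0.6009 0.0653 0.1574] [-2.2 -3.2  2.2  2.6 -1.  -1.4  1.5  1.8]
85 [255. 214. 280. 240.] [225. 195. 299. 265.]
[0.5956 0.0644 0.1674] [ -2.6  -0.2   2.2   3.9  19.   17.9 -21.2 -18.8]
100 [254. 214. 281. 240.] [225. 195. 299. 266.]
[0.5956 0.0645 0.1667] [ -1.6  -0.1   1.1   3.9  19.   18.4 -21.2 -19.3]
dish [345. 264. 394. 314.] [ 0.49410591 -0.13117757  0.0115    ] [-0.00051927  0.10151857  0.        ]
dish scene [362. 282. 421. 320.] [[392.17722865 298.52648197]]
vial [ 0.43809098 -0.00458775  0.044     ] drop base [ 0.6645817 -0.118828   0.03     ] beaker [ 0.76001046 -0.0308895   0.09      ] jawpot [0.59803267 0.06539716 0.125     ]
```

```bash
for i in 1; do
python3 -m jog '{"travel":[[14.6,27.9,1],[14.6,27.9,1],[14.6,27.9,1],[14.6,27.9,1],[14.6,27.9,1]],"dr":[[0,0,-3.7],[0,0,-3.7],[0,0,-3.7],[0,0,-3.7],[0,0,-3.7]],"jaw":[0,0,0,0,0]}' 60
python3 -m jog '{"travel":[[14.6,27.9,0],[14.6,27.9,0],[14.6,27.9,0],[14.6,27.9,0],[14.6,27.9,0]],"dr":[[0,0,-3.7],[0,0,-3.7],[0,0,-3.7],[0,0,-3.7],[0,0,-3.7]],"jaw":[0,0,0,0,0]}'
python3 -m jog '{"travel":[[14.6,27.9,0],[14.6,27.9,0],[14.6,27.9,0],[14.6,27.9,0],[14.6,27.9,0]],"dr":[[0,0,-3.7],[0,0,-3.7],[0,0,-3.7],[0,0,-3.7],[0,0,-3.7]],"jaw":[0,0,0,0,0]}'
python3 -m jog '{"travel":[[14.6,27.9,0],[14.6,27.9,0],[14.6,27.9,0],[14.6,27.9,0],[14.6,27.9,0]],"dr":[[0,0,-3.7],[0,0,-3.7],[0,0,-3.7],[0,0,-3.7],[0,0,-3.7]],"jaw":[0,0,0,0,0]}'
python3 -m jog '{"travel":[[14.6,27.9,0],[14.6,27.9,0],[14.6,27.9,0],[14.6,27.9,0],[14.6,27.9,0]],"dr":[[0,0,-3.6],[0,0,-3.6],[0,0,-3.6],[0,0,-3.6],[0,0,-3.6]],"jaw":[0,0,0,0,0]}'
python3 -m jog '{"travel":[[0,0,0],[0,0,0]],"dr":[[0,0,0],[0,0,0]],"jaw":[0,0]}'
done; python3 -c "
from h import *
s=get_state();print(s)
cv2.imwrite('pics/top1.png',read_camera('top')[:,:,::-1]);cv2.imwrite('pics/scene1.png',read_camera('scene')[:,:,::-1])
a=cv2.imread('pics/top1.png')[130:330,180:380];b=cv2.imread('pics/scene1.png')[130:330,180:380]
cv2.imwrite('pics/c1.png',cv2.resize(np.hstack([a,b]),(800,400)))"
```

```text
time: 0.52
eef_pos: [0.3084, -0.4915, 0.2356]
tcp_rot: [1.0, 0.015, -0.0, -0.001]
contact_force: [0.1, 0.0, 0.7]
opening: 1.0
time: 0.93
eef_pos: [0.3814, -0.352, 0.2358]
tcp_rot: [0.989, -0.146, -0.0, -0.0]
contact_force: [0.2, -0.4, -1.0]
opening: 0.998
time: 1.35
eef_pos: [0.4543, -0.2125, 0.2359]
tcp_rot: [0.953, -0.303, -0.0, -0.0]
contact_force: [1.8, -0.3, 0.3]
opening: 1.002
time: 1.77
eef_pos: [0.5273, -0.073, 0.2359]
tcp_rot: [0.892, -0.452, -0.0, 0.0]
contact_force: [-0.2, -0.7, 0.2]
opening: 1.002
time: 2.18
eef_pos: [0.6003, 0.0664, 0.2357]
tcp_rot: [0.81, -0.586, -0.0, 0.0]
contact_force: [0.3, 0.4, 0.0]
opening: 0.997
time: 2.35
eef_pos: [0.6, 0.0661, 0.2355]
tcp_rot: [0.812, -0.584, -0.001, 0.001]
contact_force: [-0.5, -0.2, 0.4]
opening: 1.0
{'time': 2.35, 'qpos': array([-5.80575937e-02,  1.28714956e-01,  1.75318828e+00, -3.75618978e-04,
        1.26126523e+00,  2.75953777e+00]), 'dq': array([-0.03819018, -0.02255115,  0.02324128, -0.00867629,  0.00279942,
       -0.00851933]), 'joint_efforts': array([ 9.34738778e-01, -3.40987051e+01, -2.95329112e+01,  7.87937175e-02,
       -2.80013628e-02,  6.34190231e-02]), 'eef_pos': array([0.6000287 , 0.06610553, 0.23547511]), 'tcp_rot': array([ 8.11931733e-01, -5.83751838e-01, -5.69509346e-04,  5.73098783e-04]), 'contact_force': array([-0.49083082, -0.19332352,  0.42166422]), 'wrist_torque': array([ 0.01566599,  0.02598894, -0.00014052]), 'opening': 1.0001433120863843}
```

View pics/c1.png

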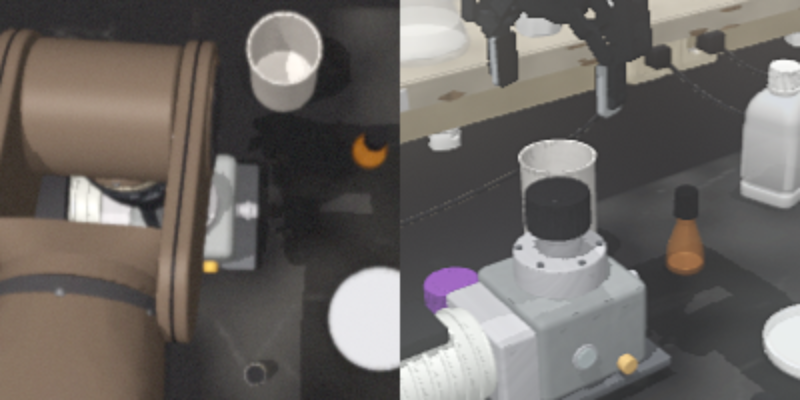

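```bash

python3 -m jog '{"travel":[[0,-0.8,-20],[0,0,-20],[0,0,-20],[0,0,-20],[0,0,-10]],"dr":[[0,0,0],[0,0,0],[0,0,0],[0,0,0],[0,0,0]],"jaw":[0,0,0,0,0]}' 20
python3 -m jog '{"travel":[[0,0,-7.5],[0,0,0],[0,0,0]],"dr":[[0,0,0],[0,0,0],[0,0,0]],"jaw":[0,0,50]}' 20
python3 -m jog '{"travel":[[0,0,0],[0,0,0],[0,0,0],[0,0,0],[0,0,0]],"dr":[[0,0,0],[0,0,0],[0,0,0],[0,0,0],[0,0,0]],"jaw":[70,80,85,90,95]}' 20
python3 -m jog '{"travel":[[0,0,0],[0,0,0],[0,0,0],[0,0,0],[0,0,0]],"dr":[[0,0,0],[0,0,0],[0,0,0],[0,0,0],[0,0,0]],"jaw":[105,115,125,135,140]}' 20
python3 -c "
from h import *
s=get_state();print(s['contact_force'],s['wrist_torque'],s['qpos'])
b=read_camera('scene')[:,:,::-1];cv2.imwrite('pics/scene2.png',b)
cv2.imwrite('pics/c2.png',cv2.resize(b[150:300,190:340],(600,600)))"
```

```text
time: 2.87
eef_pos: [0.5981, 0.0626, 0.1434]
tcp_rot: [0.81, -0.586, -0.002, 0.001]
contact_force: [-0.4, -0.5, -0.5]
opening: 1.006
time: 3.12
eef_pos: [0.6004, 0.0635, 0.1394]
tcp_rot: [0.811, -0.585, 0.0, -0.0]
contact_force: [-0.3, -0.6, 0.7]
opening: 0.886
time: 3.53
eef_pos: [0.6007, 0.0641, 0.1396]
tcp_rot: [0.811, -0.585, 0.001, -0.001]
contact_force: [0.3, 0.3, 0.9]
opening: 0.629
time: 3.95
eef_pos: [0.6012, 0.0643, 0.1398]
tcp_rot: [0.811, -0.585, 0.001, -0.001]
contact_force: [3.5, 2.6, 3.1]
opening: 0.573
[3.47206991 2.60270983 3.11901685] [ 0.34396745 -0.61263634 -0.01231265] [-6.14263276e-02  2.21862584e-01  1.83028658e+00  7.85908789e-04
  1.08632630e+00  2.75897916e+00]
```

View pics/c2.png

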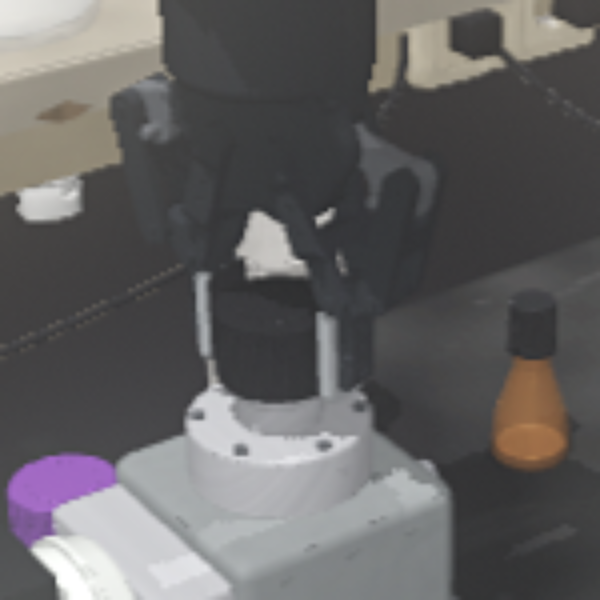

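The fingers hold the cap at an opening of 48.7 mm, with pads over most of its height and clear of the pot. I now firm the grip, ease it toward the side force, and start turning with the rise matched.

```bash

python3 -m jog '{"travel":[[0.8,0.5,0],[0,0,0],[0,0,0]],"dr":[[0,0,0],[0,0,0],[0,0,0]],"jaw":[255,255,255]}' 40
python3 -m jog '{"travel":[[0,0,0.17],[0,0,0.17],[0,0,0.17],[0,0,0.17],[0,0,0.17]],"dr":[[0,0,4],[0,0,4],[0,0,4],[0,0,4],[0,0,4]],"jaw":[255,255,255,255,255]}' 40
python3 -c "
from plant import *
s=get_state();print(s['contact_force'],s['wrist_torque'],s['qpos'][5])"
```

```text
time: 4.25
eef_pos: [0.6012, 0.0642, 0.1395]
tcp_rot: [0.811, -0.585, 0.0, 0.0]
contact_force: [2.3, 0.3, 6.3]
opening: 0.567
time: 4.67
eef_pos: [0.6019, 0.064, 0.1404]
tcp_rot: [0.901, -0.434, 0.001, -0.0]
contact_force: [3.9, -0.2, 4.6]
opening: 0.568
[ 3.93654774 -0.1680741   4.59179089] [ 0.07401048 -0.64720931 -0.0829421 ] 2.4076912337076783
```

```bash

python3 -m jog '{"travel":[[0.6,0,0.5],[0.4,0,0.4],[0,0,0.25],[0,0,0.25],[0,0,0.25]],"dr":[[0,0,6],[0,0,6],[0,0,6],[0,0,6],[0,0,6]],"jaw":[255,255,255,255,255]}' 40
python3 -m jog '{"travel":[[0,0,0.25],[0,0,0.25],[0,0,0.25],[0,0,0.25],[0,0,0.25]],"dr":[[0,0,6],[0,0,6],[0,0,6],[0,0,6],[0,0,6]],"jaw":[255,255,255,255,255]}' 40
python3 -c "
from h import *
s=get_state();print(s['contact_force'],s['wrist_torque'],s['qpos'][5])"
```

```text
time: 5.08
eef_pos: [0.6027, 0.0643, 0.1418]
tcp_rot: [0.983, -0.185, 0.001, -0.0]
contact_force: [3.7, 1.9, 2.7]
opening: 0.57
time: 5.5
eef_pos: [0.6027, 0.0649, 0.1431]
tcp_rot: [0.997, 0.075, 0.001, -0.0]
contact_force: [3.8, 2.7, 2.9]
opening: 0.564
[3.77890625 2.72580973 2.94794368] [ 0.50818916 -0.53416181 -0.10815873] 1.358957836590922
```

```bash

python3 -m jog '{"travel":[[0.4,0.3,0.25],[0.4,0.3,0.25],[0,0,0.25],[0,0,0.25],[0,0,0.25]],"dr":[[0,0,6],[0,0,6],[0,0,6],[0,0,6],[0,0,6]],"jaw":[255,255,255,255,255]}' 40
python3 -m jog '{"travel":[[0,0,0.25],[0,0,0.25],[0,0,0.25],[0,0,0.25],[0,0,0.25]],"dr":[[0,0,6],[0,0,6],[0,0,6],[0,0,6],[0,0,6]],"jaw":[255,255,255,255,255]}' 40
python3 -c "
from h import *
s=get_state();print(s['contact_force'],s['wrist_torque'],s['qpos'][5])
b=read_camera('scene')[:,:,::-1];cv2.imwrite('pics/scene3.png',b)
cv2.imwrite('pics/c3.png',cv2.resize(np.hstack([cv2.imread('pics/scene0.png')[210:280,225:295],b[210:280,225:295]]),(800,400),interpolation=cv2.INTER_CUBIC))"
```

```text
time: 5.92
eef_pos: [0.6028, 0.0653, 0.144]
tcp_rot: [0.944, 0.331, 0.0, -0.0]
contact_force: [1.5, 2.3, 3.7]
opening: 0.564
time: 6.33
eef_pos: [0.6023, 0.0656, 0.1451]
tcp_rot: [0.826, 0.564, -0.0, -0.001]
contact_force: [1.2, 2.3, 3.9]
opening: 0.565
[1.19931728 2.30608152 3.85455244] [ 0.48809617 -0.21948928 -0.05418879] 0.3127352484308714
```

View pics/c3.png

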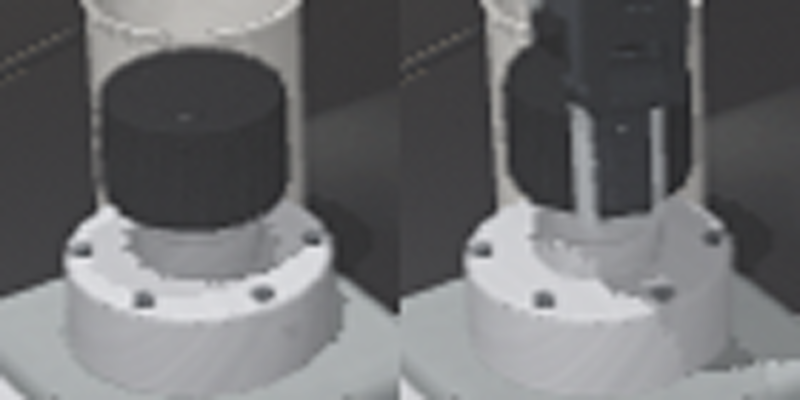

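The cap's lower edge rose from about row 230 to 213 in the crop (about 5 mm), so the cap turns with the fingers. I continue.

```bash

python3 -m jog '{"travel":[[0,0.3,0.25],[0,0.3,0.25],[0,0,0.25],[0,0,0.25],[0,0,0.25]],"dr":[[0,0,6],[0,0,6],[0,0,6],[0,0,6],[0,0,6]],"jaw":[255,255,255,255,255]}' 40
python3 -m jog '{"travel":[[0,0,0.25],[0,0,0.25],[0,0,0.25],[0,0,0.25],[0,0,0.25]],"dr":[[0,0,6],[0,0,6],[0,0,6],[0,0,6],[0,0,6]],"jaw":[255,255,255,255,255]}' 40
python3 -c "
from h import *
s=get_state();print(s['contact_force'],s['wrist_torque'],s['qpos'][5])"
```

```text
time: 6.8
eef_pos: [0.602, 0.0657, 0.146]
tcp_rot: [0.652, 0.758, -0.001, -0.001]
contact_force: [0.4, 1.1, 4.4]
opening: 0.569
time: 7.22
eef_pos: [0.6016, 0.0654, 0.147]
tcp_rot: [0.434, 0.901, -0.001, -0.002]
contact_force: [-0.6, 1.2, 3.9]
opening: 0.565
[-0.55968063  1.23451318  3.94705475] [ 0.16977571  0.05446757 -0.03047372] -0.7313598771435295
```

```bash

python3 -m jog '{"travel":[[0,0,0.25],[0,0,0.25],[0,0,0.25],[0,0,0.25],[0,0,0.25]],"dr":[[0,0,6],[0,0,6],[0,0,6],[0,0,6],[0,0,6]],"jaw":[255,255,255,255,255]}' 40
python3 -c "
from h import *
s=get_state();print(s['contact_force'],s['wrist_torque'],s['qpos'][5])"
```

```text
time: 7.63
eef_pos: [0.6014, 0.0651, 0.1482]
tcp_rot: [0.186, 0.983, -0.001, -0.002]
contact_force: [-0.0, 0.5, 3.7]
opening: 0.568
[-0.03303983  0.49191363  3.69459247] [-0.02282004  0.11541644 -0.03006371] -1.2549174984521498
```

```bash

python3 -m jog '{"travel":[[0,0,0.3],[0,0,0.3],[0,0,0.3],[0,0,0.3],[0,0,0.3]],"dr":[[0,0,6],[0,0,6],[0,0,6],[0,0,6],[0,0,6]],"jaw":[255,255,255,255,255]}' 40
python3 -m jog '{"travel":[[0,0,0.3],[0,0,0.3],[0,0,0.3],[0,0,0.3],[0,0,0.3]],"dr":[[0,0,6],[0,0,6],[0,0,6],[0,0,6],[0,0,6]],"jaw":[255,255,255,255,255]}' 40
python3 -m jog '{"travel":[[0,0,0.3],[0,0,0.3],[0,0,0.3],[0,0,0.3],[0,0,0.3]],"dr":[[0,0,6],[0,0,6],[0,0,6],[0,0,6],[0,0,3]],"jaw":[255,255,255,255,255]}' 40
python3 -c "
from h import *
s=get_state();print(s['contact_force'],s['wrist_torque'],s['qpos'][5])"
```

```text
time: 8.05
eef_pos: [0.6014, 0.065, 0.1496]
tcp_rot: [-0.075, 0.997, -0.001, -0.002]
contact_force: [-0.2, -0.5, 4.2]
opening: 0.567
time: 8.47
eef_pos: [0.6015, 0.0648, 0.1511]
tcp_rot: [-0.33, 0.944, -0.0, -0.002]
contact_force: [-0.8, -0.6, 3.0]
opening: 0.565
time: 8.88
eef_pos: [0.6017, 0.0647, 0.1527]
tcp_rot: [-0.541, 0.841, 0.0, -0.002]
contact_force: [0.5, -0.4, 3.2]
opening: 0.566
[ 0.5174281  -0.36345656  3.17840648] [-0.17239086 -0.01608347 -0.02944893] -2.772575583618376
```

```bash

python3 -m jog '{"travel":[[0,0,0.5],[0,0,0.5],[0,0,0.5],[0,0,0.5],[0,0,0]],"dr":[[0,0,0],[0,0,0],[0,0,0],[0,0,0],[0,0,0]],"jaw":[255,255,255,255,255]}' 40
python3 -c "
from h import *
s=get_state();print(s['contact_force'],s['wrist_torque'],s['qpos'][5])"
```

```text
time: 9.3
eef_pos: [0.6023, 0.0655, 0.1551]
tcp_rot: [-0.54, 0.842, 0.0, -0.001]
contact_force: [-1.6, -1.6, 3.7]
opening: 0.57
[-1.63998504 -1.63970631  3.65376068] [-0.27530131  0.18043597 -0.02455196] -2.7696672778974105
```

```bash

python3 -m jog '{"travel":[[0,0,1.5],[0,0,1.5],[0,0,1.5],[0,0,1.5],[0,0,1.5]],"dr":[[0,0,0],[0,0,0],[0,0,0],[0,0,0],[0,0,0]],"jaw":[255,255,255,255,255]}' 40
python3 -m jog '{"travel":[[0,0,3],[0,0,3],[0,0,3],[0,0,3],[0,0,3]],"dr":[[0,0,0],[0,0,0],[0,0,0],[0,0,0],[0,0,0]],"jaw":[255,255,255,255,255]}' 40
python3 -m jog '{"travel":[[0,0,10],[0,0,10],[0,0,10],[0,0,8],[0,0,0]],"dr":[[0,0,0],[0,0,0],[0,0,0],[0,0,0],[0,0,0]],"jaw":[255,255,255,255,255]}' 40
python3 -c "
from h import *
s=get_state();print(s['contact_force'],s['wrist_torque'],s['qpos'])
b=read_camera('scene')[:,:,::-1];cv2.imwrite('pics/scene4.png',b)
cv2.imwrite('pics/c4.png',cv2.resize(b[130:330,190:440],(750,600),interpolation=cv2.INTER_CUBIC))"
```

```text
time: 9.72
eef_pos: [0.6023, 0.0661, 0.1621]
tcp_rot: [-0.54, 0.842, 0.001, -0.0]
contact_force: [0.1, -0.1, -1.8]
opening: 0.567
time: 10.13
eef_pos: [0.6028, 0.0657, 0.1783]
tcp_rot: [-0.54, 0.842, -0.0, 0.0]
contact_force: [-0.4, -0.8, -1.4]
opening: 0.571
time: 10.55
eef_pos: [0.6043, 0.0657, 0.2193]
tcp_rot: [-0.54, 0.842, -0.002, 0.002]
contact_force: [-0.1, -1.0, -0.8]
opening: 0.563
[-0.08879092 -0.97879279 -0.82738188] [ 0.0200837  -0.01039743 -0.01141144] [-5.85438027e-02  1.47203394e-01  1.76269922e+00 -6.64084090e-06
  1.22620868e+00 -2.77060305e+00]
```

View pics/c4.png

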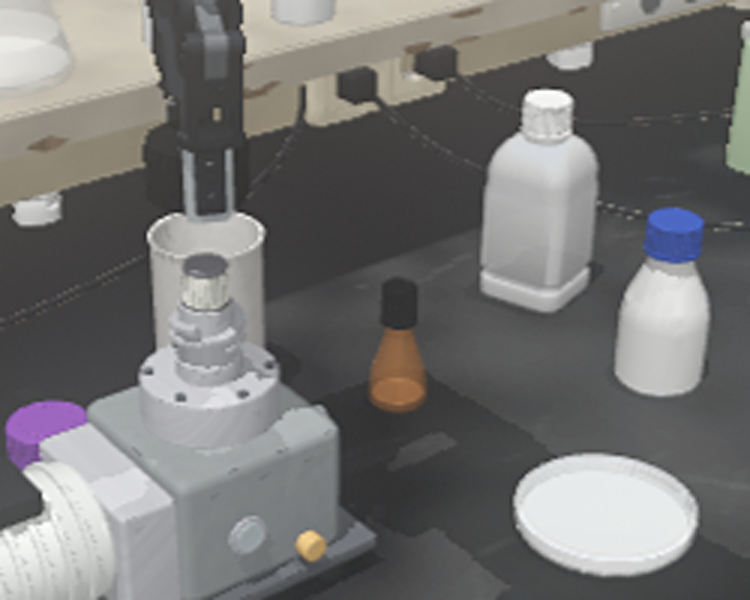

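The cap is off and held: fingers and cap are at crop (208,180), and the bare neck with the filter element is at (205,270). I move over the dish, turning back to stay within joint 6's range.

```bash

python3 -m jog '{"travel":[[-7.3,-13.1,0],[-7.3,-13.1,0],[-7.3,-13.1,0],[-7.3,-13.1,0],[-7.3,-13.1,0]],"dr":[[0,0,-5],[0,0,-5],[0,0,-5],[0,0,-5],[0,0,-5]],"jaw":[255,255,255,255,255]}' 40
python3 -m jog '{"travel":[[-7.3,-13.1,0],[-7.3,-13.1,0],[-7.3,-13.1,0],[-7.3,-13.1,0],[-7.3,-13.1,0]],"dr":[[0,0,-5],[0,0,-5],[0,0,-5],[0,0,-5],[0,0,-5]],"jaw":[255,255,255,255,255]}' 40
python3 -m jog '{"travel":[[-7.3,-13.1,-10],[-7.3,-13.1,-20],[-7.3,-13.1,-25],[-7.3,-13.1,-25],[-7.3,-13.1,-20]],"dr":[[0,0,-5],[0,0,-5],[0,0,-5],[0,0,-5],[0,0,-5]],"jaw":[255,255,255,255,255]}' 40
python3 -m jog '{"travel":[[0,0,-25],[0,0,-20],[0,0,-15],[0,0,0]],"dr":[[0,0,0],[0,0,0],[0,0,0],[0,0,0]],"jaw":[255,255,255,255]}' 40
python3 -c "
from h import *
s=get_state();print(s['eef_pos'],s['contact_force'],s['qpos'])
b=read_camera('scene')[:,:,::-1].copy();cv2.imwrite('pics/scene5.png',b)
b=cv2.resize(b[210:360,300:500],(800,600),interpolation=cv2.INTER_CUBIC)
p=s['eef_pos']
for k,dz in enumerate((.0,.003,.006)):
    q=((proj('scene',cyl(p+[0,0,dz],.0245,0))-[300,210]+.5)*4).astype(int)
    cv2.polylines(b,[q[:90]],True,[(0,0,255),(0,255,0),(255,0,0)][k],1)
cv2.imwrite('pics/c5.png',b)"
```

```text
time: 11.02
eef_pos: [0.5655, -0.0002, 0.2151]
tcp_rot: [-0.343, 0.939, 0.0, -0.001]
contact_force: [-0.6, 0.2, -0.9]
opening: 0.565
time: 11.43
eef_pos: [0.529, -0.0658, 0.2152]
tcp_rot: [-0.132, 0.991, 0.0, -0.0]
contact_force: [-0.3, 0.0, -1.5]
opening: 0.57
time: 11.85
eef_pos: [0.4918, -0.1309, 0.1137]
tcp_rot: [0.086, 0.996, 0.0, -0.001]
contact_force: [-0.5, -0.3, -1.2]
opening: 0.567
time: 12.18
eef_pos: [0.4901, -0.1295, 0.0518]
tcp_rot: [0.084, 0.996, 0.002, -0.004]
contact_force: [-0.9, 1.4, -1.5]
opening: 0.564
[ 0.49007845 -0.12950238  0.05179188] [-0.91538882  1.37394055 -1.46090142] [-4.58734587e-01  1.53106670e-01  2.10008191e+00 -2.64087826e-07
  8.96874535e-01 -1.86124029e+00]
```

View pics/c5.png

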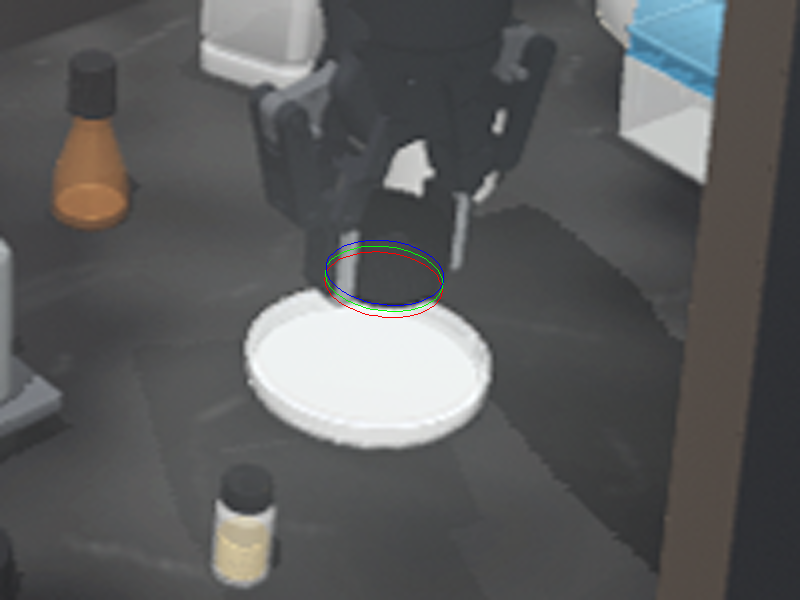

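```bash

python3 -m jog '{"travel":[[2,-1,-12],[1,0,-12],[0,0,-8],[0,0,-4],[0,0,0]],"dr":[[0,0,0],[0,0,0],[0,0,0],[0,0,0],[0,0,0]],"jaw":[255,255,255,255,255]}' 40
python3 -m jog '{"travel":[[0,0,0],[0,0,0],[0,0,0]],"dr":[[0,0,0],[0,0,0],[0,0,0]],"jaw":[255,255,255]}' 40
python3 -c "
from h import *
s=get_state();print(s['eef_pos'],s['contact_force'],s['tcp_rot'])
b=read_camera('scene')[:,:,::-1].copy();cv2.imwrite('pics/scene6.png',b)
b=cv2.resize(b[230:330,330:450],(720,600),interpolation=cv2.INTER_CUBIC)
cv2.imwrite('pics/c6.png',b)"
```

```text
time: 12.65
eef_pos: [0.4955, -0.1314, 0.0189]
tcp_rot: [0.084, 0.996, 0.0, -0.001]
contact_force: [-0.7, -0.1, -1.3]
opening: 0.569
time: 12.9
eef_pos: [0.4968, -0.132, 0.0205]
tcp_rot: [0.084, 0.996, -0.0, 0.001]
contact_force: [-0.1, 0.0, -1.3]
opening: 0.568
[ 0.49675544 -0.13201052  0.020497  ] [-0.1470693   0.02573381 -1.28024314] [ 8.37731300e-02  9.96484646e-01 -2.34966937e-04  5.98583703e-04]
```

View pics/c6.png

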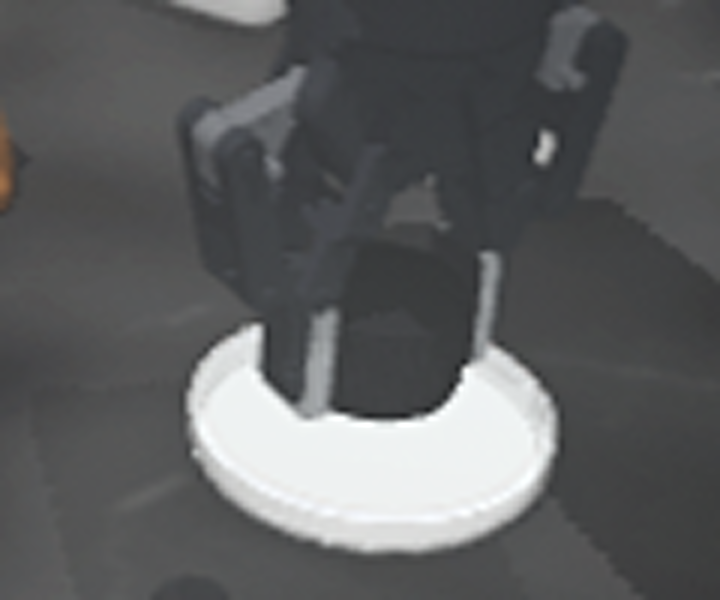

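```bash

python3 -m jog '{"travel":[[-1.5,0,-3],[-0.5,0,-2],[0,0,-2],[0,0,-1],[0,0,0]],"dr":[[0,0,0],[0,0,0],[0,0,0],[0,0,0],[0,0,0]],"jaw":[255,255,255,255,255]}' 40
python3 -m jog '{"travel":[[0,0,-0.5],[0,0,-0.5],[0,0,0]],"dr":[[0,0,0],[0,0,0],[0,0,0]],"jaw":[255,255,255]}' 40
python3 -m jog '{"travel":[[0,0,-0.5],[0,0,-0.5],[0,0,0]],"dr":[[0,0,0],[0,0,0],[0,0,0]],"jaw":[255,255,255]}' 40
```

```text
time: 13.37
eef_pos: [0.4939, -0.1317, 0.0114]
tcp_rot: [0.084, 0.996, 0.0, -0.0]
contact_force: [0.1, 1.1, -0.3]
opening: 0.564
time: 13.62
eef_pos: [0.4943, -0.1318, 0.0108]
tcp_rot: [0.084, 0.996, 0.0, -0.0]
contact_force: [-0.1, -0.4, -0.8]
opening: 0.569
time: 13.87
eef_pos: [0.4944, -0.1318, 0.0104]
tcp_rot: [0.084, 0.996, 0.0, -0.0]
contact_force: [-1.1, 0.6, 4.2]
opening: 0.568
```

```bash

python3 -m jog '{"travel":[[0,0,-0.3],[0,0,0],[0,0,0]],"dr":[[0,0,0],[0,0,0],[0,0,0]],"jaw":[255,255,255]}' 40
python3 -c "
from h import *
s=get_state();print(s['eef_pos'],s['contact_force'],s['wrist_torque'])
b=read_camera('scene')[:,:,::-1].copy();cv2.imwrite('pics/scene7.png',b)
cv2.imwrite('pics/c7.png',cv2.resize(b[250:330,350:440],(720,640),interpolation=cv2.INTER_CUBIC)[:600])"
```

```text
time: 14.12
eef_pos: [0.4944, -0.1319, 0.0103]
tcp_rot: [0.084, 0.996, 0.0, -0.0]
contact_force: [-2.6, 2.0, 5.9]
opening: 0.569
[ 0.49440406 -0.13186084  0.010349  ] [-2.63597592  1.95526779  5.9432439 ] [0.29157598 0.45528599 0.03923666]
```

View pics/c7.png

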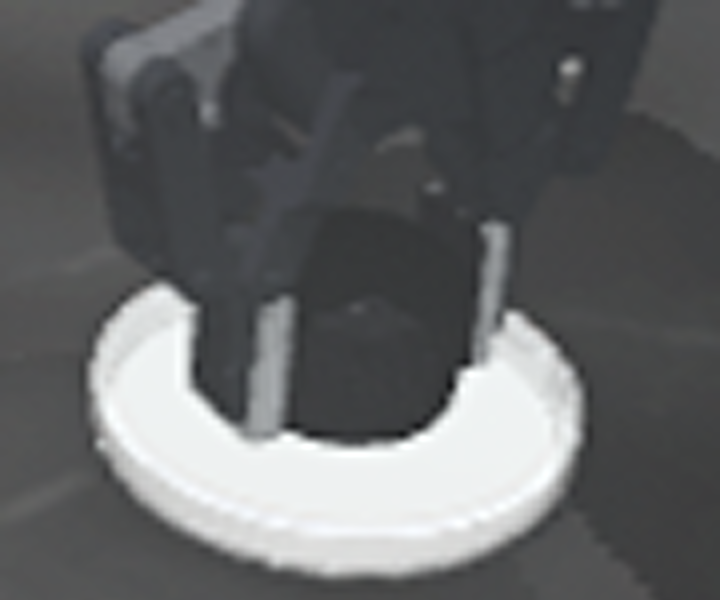

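The cap (or the fingertips, level with its rim) rests on the dish with about 6 N. I ease the grip and open slowly.

```bash

python3 -m jog '{"travel":[[0,0,0],[0,0,0]],"dr":[[0,0,0],[0,0,0]],"jaw":[255,255]}' 20
python3 -m jog '{"travel":[[0,0,0],[0,0,0],[0,0,0],[0,0,0],[0,0,0]],"dr":[[0,0,0],[0,0,0],[0,0,0],[0,0,0],[0,0,0]],"jaw":[114,110,107,104,101]}' 20
python3 -m jog '{"travel":[[0,0,0],[0,0,0],[0,0,0],[0,0,0],[0,0,0]],"dr":[[0,0,0],[0,0,0],[0,0,0],[0,0,0],[0,0,0]],"jaw":[97,90,75,60,45]}' 20
python3 -m jog '{"travel":[[0,0,0],[0,0,0],[0,0,0],[0,0,0],[0,0,0]],"dr":[[0,0,0],[0,0,0],[0,0,0],[0,0,0],[0,0,0]],"jaw":[20,0,0,0,0]}' 20
python3 -c "
from h import *
s=get_state();print(s['eef_pos'],s['contact_force'],s['wrist_torque'])"
```

```text
time: 14.33
eef_pos: [0.4944, -0.1318, 0.0104]
tcp_rot: [0.084, 0.996, 0.0, -0.0]
contact_force: [-2.4, 0.5, 5.7]
opening: 0.566
time: 14.75
eef_pos: [0.4947, -0.1321, 0.0097]
tcp_rot: [0.084, 0.996, -0.0, 0.001]
contact_force: [0.4, -0.5, 1.5]
opening: 0.605
time: 15.17
eef_pos: [0.4941, -0.1317, 0.0093]
tcp_rot: [0.084, 0.996, 0.0, -0.0]
contact_force: [-0.1, -0.2, 0.5]
opening: 0.82
time: 15.58
eef_pos: [0.4943, -0.1318, 0.0095]
tcp_rot: [0.084, 0.996, 0.0, -0.0]
contact_force: [1.0, 0.2, -0.8]
opening: 0.999
[ 0.49425323 -0.13180595  0.00952855] [ 0.97083325  0.21235478 -0.79569973] [-0.02793156  0.02036683 -0.02296586]
```

Released, no residual load. I retreat straight up, slowly at first, then look.

```bash

python3 -m jog '{"travel":[[0,0,3],[0,0,6],[0,0,10],[0,0,20],[0,0,25]],"dr":[[0,0,0],[0,0,0],[0,0,0],[0,0,0],[0,0,0]],"jaw":[0,0,0,0,0]}' 20
python3 -m jog '{"travel":[[0,0,35],[0,0,35],[0,0,35],[0,0,20],[0,0,0]],"dr":[[0,0,0],[0,0,0],[0,0,0],[0,0,0],[0,0,0]],"jaw":[0,0,0,0,0]}' 20
python3 -m jog '{"travel":[[0,-30,0],[0,-35,0],[0,-35,0],[0,-35,0],[0,-35,0]],"dr":[[0,0,0],[0,0,0],[0,0,0],[0,0,0],[0,0,0]],"jaw":[0,0,0,0,0]}' 20
python3 -m jog '{"travel":[[0,-35,0],[0,-25,0],[0,0,0],[0,0,0]],"dr":[[0,0,0],[0,0,0],[0,0,0],[0,0,0]],"jaw":[0,0,0,0]}' 20
python3 -c "
from h import *
s=get_state();print(s['eef_pos'],s['contact_force'])
t=read_camera('top')[:,:,::-1].copy();b=read_camera('scene')[:,:,::-1].copy();cv2.imwrite('pics/top8.png',t);cv2.imwrite('pics/scene8.png',b)
cv2.imwrite('pics/c8.png',cv2.resize(np.hstack([t[180:340,250:420],b[220:380,280:450]]),(800,376),interpolation=cv2.INTER_CUBIC))"
```

```text
time: 16.0
eef_pos: [0.4931, -0.1312, 0.0736]
tcp_rot: [0.084, 0.996, 0.001, -0.001]
contact_force: [-0.1, -0.2, 0.4]
opening: 1.002
time: 16.42
eef_pos: [0.4974, -0.1333, 0.2063]
tcp_rot: [0.084, 0.996, -0.002, 0.006]
contact_force: [-0.4, -0.4, 0.9]
opening: 0.998
time: 16.83
eef_pos: [0.4936, -0.3029, 0.1982]
tcp_rot: [0.084, 0.996, 0.0, -0.0]
contact_force: [1.1, -0.3, -0.4]
opening: 1.003
time: 17.17
eef_pos: [0.4935, -0.3625, 0.1978]
tcp_rot: [0.085, 0.996, 0.001, -0.001]
contact_force: [0.1, 0.6, -0.5]
opening: 1.001
[ 0.49351617 -0.36254705  0.19775794] [ 0.12749567  0.56874058 -0.47202464]
```

View pics/c8.png

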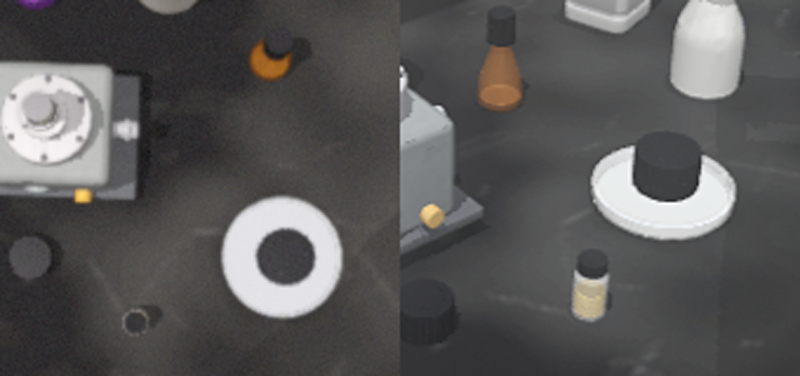

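The cap stands upright at crop (286,256), about 3–4 mm from the dish centre at (282,257). The dropper and vial have not moved, and the gripper is well clear.

```bash
python3 -c "
from plant import *
print(sign_off())"
```

```text
the job is handed in; nothing more can be done
None
```

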